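# Stamp back in its pocket, carousel turned to the ink pad and held

## Task

Put the rubber stamp back into its empty rectangular pocket on the desk carousel, wooden block flat on the pocket floor and handle up, and let go of it; turn the carousel so that this pocket stands straight in front, directly behind the ink pad of the base. The carousel turns very freely, so finish with the gripper closed on the carousel (its carry handle is made for that), holding it still there while I reach for the stamp: do not let go at the end. Leave the other loose things on the desk where they are.

Things in the scene. Friction and masses are not known exactly. Their poses are not given: they have to be found in the camera images.
- stamp: rubber stamp, loose, 45 g or so: a wooden block 24 (x) x 50 (y) x 14 mm high with an upright round wooden knob handle on its middle, the knob up to 24 mm across and the whole 60 mm high; best gripped round the knob, about 46 mm above the underside. Starts upright. Origin: centre of its underside; z up along the handle
- station: fixed base of the desk carousel, grey plastic: a round foot 224 mm across and, to its front (own -x side), a flat tongue with a black ink pad in a dark steel tray (66 x 112 mm, centred 170 mm from the axis, 24 mm high). Does not move. Origin: on the carousel's turning axis at desk height; z up; -x points from the axis to the ink pad
- carousel: round light-wood turntable, 252 mm across, deck 25 mm above the desk, turns about z (up to 7 rad either way, friction 0.012 N m). Origin: as the station's. Its -x axis points to the stamp pocket. Fixed to it: at +x a cup with pens up to 180 mm above the desk, at -y a clip tin (49 mm), at +y a small bottle (107 mm) and a glue stick (121 mm)
- pocket (a point): centre of the floor of the empty grey stamp pocket, 92 mm from the axis, 39 mm above the desk: a rectangular recess 28 mm (carousel x, radial) x 54 mm (carousel y), 11 mm deep, in a block 42 x 72 mm whose top is 50 mm above the desk. Axes as the carousel's; the stamp's 50 mm side lies along y, either way round
- front_place (a point): point on the base's front line, 92 mm from the axis towards the ink pad and 39 mm above the desk: where pocket must come to stand. Axes as the station's
- handle (a point): middle of the carry handle, on the turning axis: a steel arch whose round bar, 12 mm thick, runs along the carousel's y axis, bar axis 130 mm above the desk (straight for 40 mm, then bending down into two legs 72 mm apart). Pinch it from above, fingers closing along the carousel's x axis. Axes as the carousel's
- eraser: loose bystander: white eraser in a card sleeve, 20 x 42 x 12 mm, lying; origin centre of its underside
- binder_clip: loose bystander: black binder clip with wire arms, 32 x 38 x 36 mm; origin centre of its underside
- glass: loose bystander: clear water glass, 81 mm across, 93 mm high, standing behind to the left; origin centre of its underside

How it is judged (in metres and radians):
On the way, in this order (a step that is already met when the one before it is completed fails the run):
1. the stamp sits flat and square in its pocket, let go of (horizontal distance between stamp and pocket below 0.005 m and z of stamp in the frame of pocket below 0.003 m and angle between stamp's own z axis and vertical below 0.06 rad and angle between the y axis of stamp and the y axis of carousel, either way round below 0.15 rad and contact force between the fingers and stamp below 0.1 N), for 0.2 s.
2. the pocket with the stamp is at the front and the carousel is gripped (horizontal distance between pocket and front_place below 0.012 m and contact force between the fingers and carousel above 2 N), for 0.2 s.
At the end, for the whole second after the job is handed in: Stamp in its pocket: within 3 mm of the floor and 5 mm of the centre, upright, square, not touched by the fingers. Pocket within 12 mm (7 degrees) of the front place. Fingers press on the carousel with over 2 N and it stands still (under 0.05 rad/s) (all of step 1 and all of step 2 and angular speed of carousel below 0.05 rad/s); the arm keeps its last pose, push and grip.
It fails at once if eraser pushed away (distance of eraser from where it was at the start of the episode above 0.03 m).
It fails at once if binder clip pushed away (distance of binder_clip from where it was at the start of the episode above 0.03 m).
It fails at once if glass pushed or tipped (distance of glass from where it was at the start of the episode above 0.03 m or angle between glass's own z axis and vertical above 0.3 rad).
It also fails if it takes over 72 s, if anything falls off the work surface, if the arm or the gripper's body presses on something with over 40 N, if the wrist force passes 120 N, or if a joint passes its speed limit or range.

## Robot

A 6-joint arm with a two-finger parallel gripper is mounted at the origin on a cart in front of the work surface, level with it; the furniture and walls round the work are solid. World frame = base frame: x ahead of the robot, y to its left, z up, the work surface at z = 0. Lengths are in mm, angles in rad, forces in N, time in s.
With the tool pointing down it reaches from about 300 to 775 mm from the base axis. Payload 14.6 kg.
Tool frame: the origin (TCP) lies between the finger pads; the fingertips stand manip.tip_reach ahead of it and the grasp point (between the pads) lies 5 mm behind it (manip.tip_reach is the distance from the TCP to the fingertips, in mm); z points along the fingers, y is the line along which they close (so a half turn about z gives the same grasp; the last joint's range is limited). The gripper opens to 94 mm and grips with 3 to 60 N. Pads are 16 mm wide; open, the fingers measure 119 mm over their backs; the gripper's body (75 mm by 177 mm) begins 78 mm behind the grasp point.
Start: joints at [1.139, 0.3, 1.521, -0, 1.321, -0.067], TCP at [196.216, 513.798, 219.446] pointing down, gripper open.
Joint ranges: [-3.03, 3.03], [-0.79, 2.21], [0.23, 2.52], [-1.04, 4.18], [0, 3.07], [-2.55, 2.55]. Speed limits (rad/s): [2.22, 2.22, 2.57, 3.14, 3.14, 3.14].

## Interface

Orientations are given as [roll, pitch, yaw] about the fixed x, y, z axes, in that order (R = Rz(yaw) Ry(pitch) Rx(roll)).
In Python, from cell import manip gives the robot as it stands. The module is installed in compiled form; this text tells all that it offers.
- The arm moves only by the shell command python3 -m creep 'ROWS' [FORCE]. ROWS is JSON, a list of rows, each a list of 3 entries, a list of its own where there are three numbers: the opening, from -1 (shut) to 1 (fully open), then the shift along the tool's x, y, z in cm, then the turn about the tool's z in units of 5 degrees (1.0 is 5 degrees). In form: [[grip, [tx, ty, tz], roll], ...]. A call has 1 to 12 rows; each row is the pose to reach, as a shift and turn from the pose commanded when the call began, along the tool's axes at that moment; what a row does not reach only later rows make up. A row lasts 1/10 s, in which the tool goes at most 50 mm and 8.59 degrees, less where a joint would pass 70% of its speed; a pose out of reach is approached as far as the arm can. A call with a gripper value outside its range is refused whole. The fingers move at their own pace and stop on an object; FORCE is the grip in N (left out, the last holds). Time passes only in rows, so rows that repeat a pose let the fingers close. It gives the time, the measured TCP pose, the force, the opening and the grip force at its end, in the units of the state.
- manip.read_state(): the state, without advancing time (a new reading comes with each control period).
- manip.camera(name): name is "scene" or "top" or "wrist"; returns the picture (480x640x3 uint8, red, green, blue); there is no depth.
- manip.camera_params(name): a dict with "fovy" (degrees; the focal length in pixels is half the picture's height over the tangent of half this angle, whatever the lens; pixels are square), "cx", "cy" (the principal point, pixels), "origin" and "attitude" of the camera in the world. Camera axes: x right, y down, z forward; pixel columns grow to the right and rows downward; lengths in mm; the calibration is good to about 2 mm. The wrist camera is an equidistant fisheye: a pixel r from the principal point sees the ray r / f radians off the axis. A picture is of the moment at which its call begins: read the wrist's pose just before it. camera_params takes no time and is no camera call; for the wrist camera it gives the pose at the moment of the call.
- manip.sign_off(): hands the job in; it is judged then, once.
The state is a dict: "clock": time; "joints": joint angles; "qd": joint speeds; "effort": joint torques, N m; "eef_pos": TCP position; "eef_rot": TCP orientation; "wrist_force": force on the tool from outside, world axes, zero at the start; "moment": the same for the moment, N m; "finger_gap": finger opening in mm; "finger_force": force on a finger pad.
Only numpy, scipy, OpenCV 4.12 (cv2) and the standard library are available. Lean on these libraries where they do the work, as an engineer would, in place of code of your own. Each camera call takes 0.05 s, during which the arm holds its last target. There are 200 camera calls.

## Working session

There is one attempt and no reset: what is moved stays moved. The work goes in short steps, Python scripts to look and compute and a shell command to move; the robot and the scene stay as the last step left them, time stands still between calls to the robot, and variables do not carry over. Pictures are saved under pics/ and viewed, at most 12 in all, crops included, and the job is handed in when it is done.

```bash
mkdir -p pics; ls
python3 - <<'E'
from cell import manip
import cv2
print(manip.tip_reach, manip.read_state())
for n in ("scene","top"):
    p=manip.camera_params(n); print(n,p)
    cv2.imwrite(f"pics/{n}0.png",cv2.cvtColor(manip.camera(n),cv2.COLOR_RGB2BGR))
E
```

```text
pics
14.0 {'clock': 0.0, 'joints': array([ 1.13939065e+00,  3.00450576e-01,  1.52155370e+00, -2.16578582e-05,
        1.32068565e+00, -6.66111243e-02]), 'qd': array([ 0.00025078, -0.00067561,  0.00039842,  0.00056058, -0.00227755,
        0.00275842]), 'effort': array([ 7.07336476e-04, -5.31819892e+01, -3.52721286e+01,  7.08791683e-02,
        2.44335568e-02, -1.56027289e-05]), 'eef_pos': array([196.13262528, 513.59159073, 218.90915924]), 'eef_rot': array([-3.14049642e+00, -5.21047249e-05,  2.77680345e+00]), 'wrist_force': array([-0.24787025, -1.00096918,  0.05983478]), 'moment': array([-0.02899869, -0.06416603,  0.04751249]), 'finger_force': 0.0, 'finger_gap': 93.7748285804892}
scene {'fovy': 57.24530153237603, 'cx': 318.2084264068197, 'cy': 232.17445261938343, 'origin': array([258.48853888, 582.93397594, 773.18812033]), 'attitude': array([-2.38584849, -0.01706042, -2.63814777])}
top {'fovy': 53.608858727698106, 'cx': 321.65302364503344, 'cy': 243.35675178722576, 'origin': array([ 476.98478719,   10.68669464, 1074.41854155]), 'attitude': array([-3.04366358,  0.01121372, -1.56982825])}
```

View pics/top0.png

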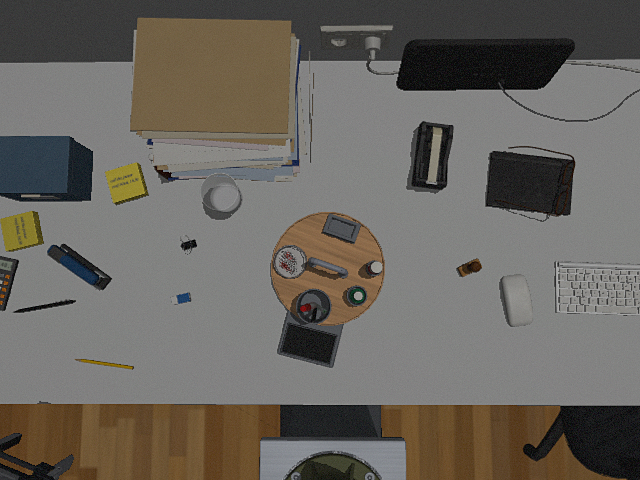

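View pics/scene0.png

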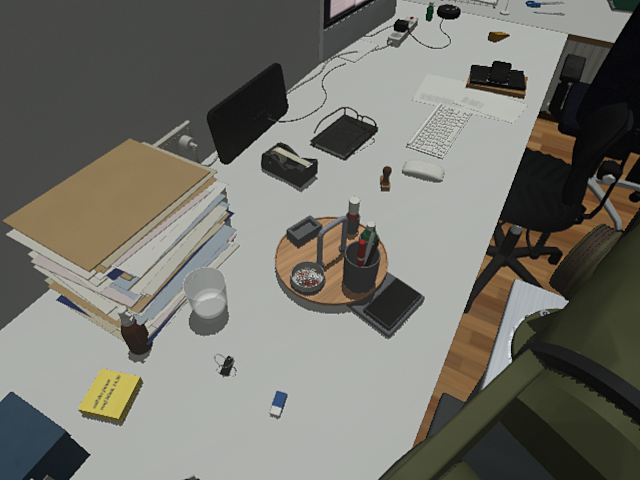

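The top view shows the carousel at (327,268) with the pocket on the far side at (342,228). The ink pad is near the robot at (309,340), the stamp to the right at (468,268), the eraser at (181,298), the clip at (188,244) and the glass at (221,196). The scene view agrees, with the stamp at (386,178), the pocket at (304,230) and the arch at (332,240).

```bash
cat > h.py <<'E'
import numpy as np, cv2
from scipy.spatial.transform import Rotation as R
from cell import manip
def ray(p,u,v,fish=False):
    f=240/np.tan(np.radians(p["fovy"]/2)); a=np.array([(u-p["cx"])/f,(v-p["cy"])/f])
    if fish:
        r=np.hypot(*a)+1e-12; d=np.r_[a/r*np.sin(r),np.cos(r)]
    else: d=np.r_[a,1.]
    return np.array(p["origin"]),R.from_euler("xyz",p["attitude"]).apply(d/np.linalg.norm(d))
def onz(p,u,v,z,fish=False):
    o,d=ray(p,u,v,fish); return o+d*(z-o[2])/d[2]
def rect(p,c,z,fish=False):
    """min-area rectangle of a contour cast on height z: centre, sizes, long-side direction (deg)"""
    P=np.array([onz(p,*q,z,fish)[:2] for q in c.reshape(-1,2)],np.float32)
    b=cv2.boxPoints(cv2.minAreaRect(P)); e=[b[1]-b[0],b[2]-b[1]]; L=[np.linalg.norm(x) for x in e]
    l=e[int(np.argmax(L))]; return b.mean(0).round(1),np.round(sorted(L),1),round(float(np.degrees(np.arctan2(l[1],l[0]))%180),1)
def cont(m): return sorted(cv2.findContours(m.astype(np.uint8),cv2.RETR_EXTERNAL,cv2.CHAIN_APPROX_NONE)[0],key=cv2.contourArea,reverse=True)
E
python3 - <<'E'
from h import *
im=cv2.imread("pics/top0.png"); hsv=cv2.cvtColor(im,cv2.COLOR_BGR2HSV).astype(int); p=manip.camera_params("top")
H,S,V=hsv[...,0],hsv[...,1],hsv[...,2]
def win(x0,x1,y0,y1):
    m=np.zeros(H.shape,bool); m[y0:y1,x0:x1]=1; return m
w=win(260,395,200,330)&(S>70)&(H<25)
c=max(cont(w),key=cv2.contourArea); hull=cv2.convexHull(c)
P=np.array([onz(p,*q[0],25)[:2] for q in hull],np.float32); print("deck",cv2.minEnclosingCircle(P), cv2.fitEllipse(P))
g=win(315,368,208,248)&(S<60); c=cont(g)[0]; print("pocket block",rect(p,c,50),cv2.contourArea(c))
t=win(270,350,300,372)&(V<75); c=cont(t)[0]; print("tray",rect(p,c,24),cv2.contourArea(c))
s=win(440,495,245,290)&(S>60); c=cont(s)[0]; print("stamp",rect(p,c,14),cv2.boundingRect(c)); 
print("knobtop end", onz(p,476,265,55), onz(p,462,269,14))
crops=[im[205:250,310:375],im[250,0:0] if 0 else im[245:290,440:505]]
cv2.imwrite("pics/crop1.png",np.hstack([cv2.resize(k,(400,277),interpolation=cv2.INTER_NEAREST) for k in crops]))
E
```

```text
deck ((526.3528442382812, 9.667566299438477), 126.16426849365234) ((526.1533813476562, 9.849976539611816), (250.59768676757812, 251.340576171875), 30.83171844482422)
pocket block (array([610.7, -20.3], dtype=float32), array([46.9, 74.1], dtype=float32), 70.7) 662.0
tray (array([392.8,  46.5], dtype=float32), array([132.2, 139.5], dtype=float32), 165.9) 2395.0
stamp (array([ 526.7, -306.3], dtype=float32), array([25.7, 51.8], dtype=float32), 113.0) (457, 259, 25, 18)
knobtop end [ 530.56746775 -308.01066193   55.        ] [ 523.81155359 -289.53014569   14.        ]
```

View pics/crop1.png

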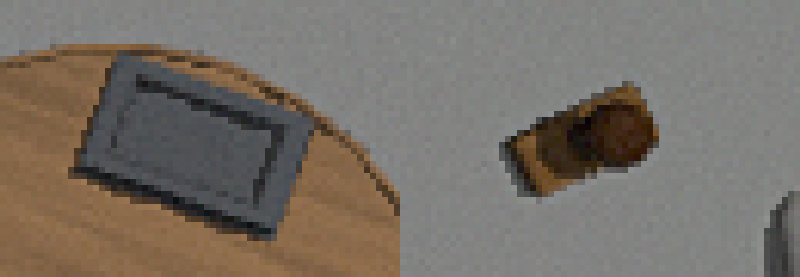

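```bash
cat >> h.py <<'E'
def go(x,y,z,yaw):
    """shift (cm, tool axes) and roll (5 deg units) from the measured pose to a tool-down pose, yaw in deg"""
    s=manip.read_state(); M=R.from_euler("xyz",s["eef_rot"]); d=M.inv().apply(np.array([x,y,z])-s["eef_pos"])/10
    a=(np.degrees(s["eef_rot"][2])-yaw+180)%360-180
    print("at",s["eef_pos"].round(1),np.degrees(s["eef_rot"]).round(2),"t",round(s["clock"],2),"| shift",d.round(2),"roll",round(a/5,2))
E
python3 -c "
from h import *
go(526.7,-306.3,200,113)"
```

```text
at [196.1 513.6 218.9] [-179.94   -0.    159.1 ] t 0.1 | shift [-60.13 -64.8    1.95] roll 9.22
```

```bash
python3 -m creep '[[1,[-5,-5,-3],1],[1,[-10,-10.8,-4],2],[1,[-55,-59,-4],9],[1,[-55,-59,-4],9],[1,[-55,-59,-4],9],[1,[-55,-59,-4],9],[1,[-55,-59,-4],9],[1,[-55,-59,-4],9],[1,[-55,-59,-4],9],[1,[-55,-59,-4],9],[1,[-55,-59,-4],9],[1,[-55,-59,-4],9]]' 10; python3 -c "
from h import *
go(526.7,-306.3,180,113)"
```

```text
clock: 1.3
eef_pos: [420.3, -39.6, 256.4]
eef_rot: [3.141, 0.0, 1.991]
wrist_force: [0.4, 1.1, 0.5]
finger_gap: 94.1
finger_force: 0.0
at [420.3 -39.6 256.4] [1.7999e+02 1.0000e-02 1.1408e+02] t 1.3 | shift [-28.69  -1.17   7.64] roll 0.22
```

```bash
python3 -m creep '[[1,[-28.7,-1.2,0],0.2],[1,[-28.7,-1.2,4],0.2],[1,[-28.7,-1.2,6],0.2],[1,[-28.7,-1.2,7.6],0.2],[1,[-28.7,-1.2,7.6],0.2],[1,[-28.7,-1.2,7.6],0.2],[1,[-28.7,-1.2,7.6],0.2],[1,[-28.7,-1.2,7.6],0.2],[1,[-28.7,-1.2,7.6],0.2]]'
python3 - <<'E'
from h import *
go(526.7,-306.3,180,113)
p=manip.camera_params("wrist"); print(p); cv2.imwrite("pics/w1.png",cv2.cvtColor(manip.camera("wrist"),cv2.COLOR_RGB2BGR))
E
```

```text
clock: 2.2
eef_pos: [526.4, -303.5, 181.0]
eef_rot: [3.141, 0.001, 1.975]
wrist_force: [0.1, 0.7, -0.6]
finger_gap: 93.9
finger_force: 0.0
at [ 526.4 -303.5  181. ] [1.7997e+02 3.0000e-02 1.1314e+02] t 2.2 | shift [-0.27 -0.08  0.1 ] roll 0.03
{'fovy': 65.70646984690485, 'cx': 318.5666918038924, 'cy': 240.1921997046358, 'origin': array([ 497.2792544 , -234.15996111,  346.44223937]), 'attitude': array([ 2.88082967e+00, -5.22047172e-04,  4.03436996e-01])}
```

View pics/w1.png

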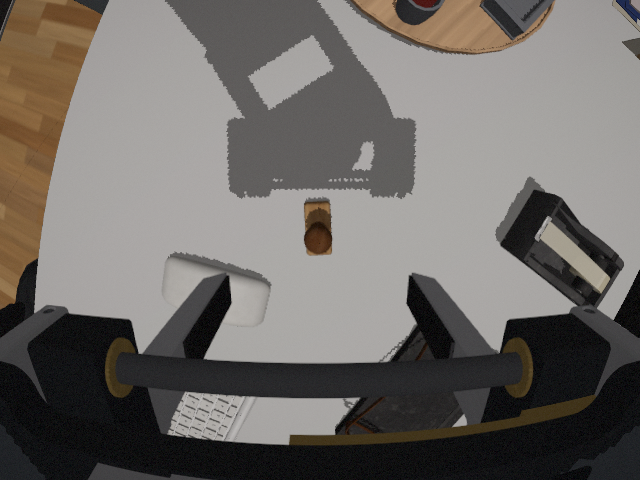

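The wrist view shows the stamp at (318,226), its long side vertical in the picture, i.e. along tool x, with the knob at (318,237). I'll measure it here.

Run:
```python
from h import *
im=cv2.imread("pics/w1.png"); p=manip.camera_params("wrist")
S=cv2.cvtColor(im,cv2.COLOR_BGR2HSV)[...,1]; m=np.zeros(S.shape,bool); m[190:262,295:345]=1
c=cont(m&(S>90))[0]; print(cv2.boundingRect(c),rect(p,c,14,True))
# block edges: left/right columns & top edge; knob: widest dark disc
V=cv2.cvtColor(im,cv2.COLOR_BGR2HSV)[...,2]
for r in (204,210,216,250): 
    xs=np.where((m&(S>90))[r])[0]; print(r,xs.min(),xs.max(),onz(p,xs.min(),r,14,True)[:2].round(1),onz(p,xs.max()+1,r,14,True)[:2].round(1))
print("knob",onz(p,318.3,236.5,48,True).round(1), "top edge",onz(p,318,200,14,True).round(1),"bottom edge",onz(p,318,254.5,14,True).round(1))
```

```text
(304, 201, 28, 54) (array([ 527. , -305.5], dtype=float32), array([25. , 50.1], dtype=float32), 113.6)
204 304 329 [ 507.  -289.7] [ 528.7 -280.4]
210 305 329 [ 510.  -294.4] [ 530.9 -285.5]
216 305 329 [ 512.2 -299.6] [ 533.1 -290.6]
250 307 331 [ 526.3 -328.7] [ 547.8 -319.5]
knob [ 527.5 -304.5   48. ] top edge [ 517.3 -281.3   14. ] bottom edge [ 537.5 -328.7   14. ]
```

Run:
```python
from h import *
im=cv2.imread("pics/w1.png"); p=manip.camera_params("wrist")
S=cv2.cvtColor(im,cv2.COLOR_BGR2HSV)[...,1].astype(float)
def cross(a):  # sub-pixel 90 crossings left/right
    b=np.where(a>90)[0]; i,j=b.min(),b.max()
    return i-(a[i]-90)/(a[i]-a[i-1]), j+(a[j]-90)/(a[j]-a[j+1])
for k in (0,1):
    P=np.array([onz(p,295+cross(S[r,295:345])[k],r,14,True)[:2] for r in list(range(204,226))+list(range(247,252))])
    v=cv2.fitLine(P.astype(np.float32),cv2.DIST_HUBER,0,.01,.01).ravel(); print(np.degrees(np.arctan2(v[1],v[0]))%180, v[2:])
for k in (0,1):
    P=np.array([onz(p,c,190+cross(S[190:262,c])[k],14,True)[:2] for c in range(309,327)])
    v=cv2.fitLine(P.astype(np.float32),cv2.DIST_HUBER,0,.01,.01).ravel(); print((np.degrees(np.arctan2(v[1],v[0]))+90)%180, v[2:])
go(527.2,-305.2,41,113)
print("mouse",onz(p,250,312,20,True),onz(p,265,285,20,True))
```

```text
116.19647 [ 516.8518 -310.214 ]
116.38632 [ 535.3351  -295.60492]
115.77991 [ 517.22766 -282.5938 ]
115.39824 [ 535.8183  -329.05798]
at [ 526.5 -303.4  181.5] [1.7995e+02 7.0000e-02 1.1315e+02] t 2.25 | shift [-0.17 -0.02 14.05] roll 0.03
mouse [ 498.56760431 -408.05604866   20.        ] [ 502.34372421 -374.88531004   20.        ]
```

```bash
python3 -m creep '[[0.2,[-0.17,0,4],0],[0.2,[-0.17,0,8],0],[0.2,[-0.17,0,11],0],[0.2,[-0.17,0,14],0],[0.2,[-0.17,0,14.0],0],[0.2,[-0.17,0,14.0],0],[0.2,[-0.17,0,14.0],0],[-1,[-0.17,0,14.0],0],[-1,[-0.17,0,14.0],0],[-1,[-0.17,0,14.0],0],[-1,[-0.17,0,14.0],0],[-1,[-0.17,0,14.0],0]]' 12; python3 -m creep '[[-1,[0,0,0],0],[-1,[0,0,0],0],[-1,[0,0,-4],0],[-1,[0,0,-8],0],[-1,[0,0,-12],0],[-1,[0,0,-15],0],[-1,[0,0,-15],0],[-1,[0,0,-15],0],[-1,[0,0,-15],0]]'
python3 - <<'E'
from h import *
go(612.9,-20.9,160,70.7)
p=manip.camera_params("wrist"); print(p); cv2.imwrite("pics/w2.png",cv2.cvtColor(manip.camera("wrist"),cv2.COLOR_RGB2BGR))
E
```

```text
clock: 3.45
eef_pos: [527.0, -305.9, 40.4]
eef_rot: [3.142, 0.0, 1.974]
wrist_force: [-1.4, 0.2, 1.3]
finger_gap: 22.8
finger_force: 12.0
clock: 4.35
eef_pos: [526.5, -305.6, 188.7]
eef_rot: [-3.14, -0.002, 1.974]
wrist_force: [-0.1, 0.0, -0.8]
finger_gap: 22.3
finger_force: 12.0
at [ 526.5 -305.6  188.7] [-1.7992e+02 -1.2000e-01  1.1309e+02] t 4.35 | shift [22.79 19.11  2.89] roll 8.48
{'fovy': 65.70646984690485, 'cx': 318.5666918038924, 'cy': 240.1921997046358, 'origin': array([ 497.9408134 , -236.4180604 ,  354.32571754]), 'attitude': array([2.88338365e+00, 1.26328292e-03, 4.02846242e-01])}
```

View pics/w2.png

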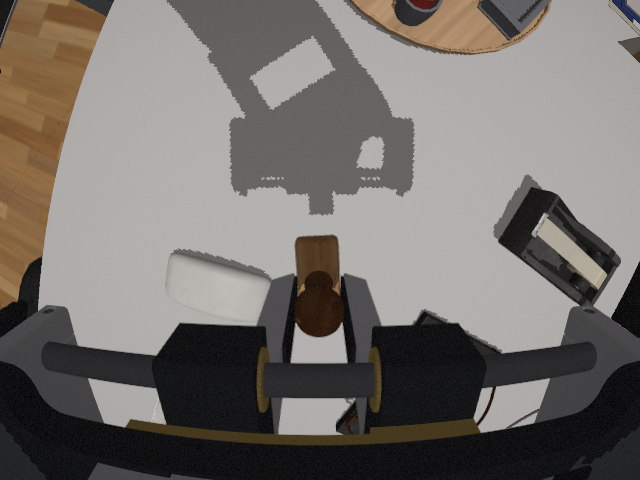

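The stamp is held upright with the knob at (318,312) and the free end of the block at (317,237). I'll measure the block's yaw in the grip.

```bash
cat > inhand.py <<'E'
from h import *
def inhand(im,p,tcp):
    hsv=cv2.cvtColor(im,cv2.COLOR_BGR2HSV); S=hsv[...,1].astype(float); z=tcp[2]-26.4; out=[]
    w=S[:,280:356]
    for k in (0,1):
        P=[]
        for r in range(242,262):
            b=np.where(w[r]>80)[0]; P.append(onz(p,280+(b.min(),b.max()+1)[k]-.5,r,z,True)[:2])
        v=cv2.fitLine(np.array(P,np.float32),cv2.DIST_HUBER,0,.01,.01).ravel(); a=np.degrees(np.arctan2(v[1],v[0]))%180; out.append((a,v[2:]))
    P=[onz(p,c,220+np.where(S[220:260,c]>80)[0].min()-.5,z,True)[:2] for c in range(303,332)]
    v=cv2.fitLine(np.array(P,np.float32),cv2.DIST_HUBER,0,.01,.01).ravel(); out.append(((np.degrees(np.arctan2(v[1],v[0]))+90)%180,v[2:]))
    n=np.array([-np.sin(np.radians(out[0][0])),np.cos(np.radians(out[0][0]))])
    mid=(out[0][1]+out[1][1])/2
    print("edges",[(round(float(a),1),q.round(1)) for a,q in out],"width",(out[0][1]-out[1][1])@n)
    print("mid-line offset from tcp",n@(mid-tcp[:2]), "end edge dist from tcp",np.linalg.norm(out[2][1]-tcp[:2]))
E
python3 - <<'E'
from inhand import *
s=manip.read_state(); inhand(cv2.imread("pics/w2.png"),manip.camera_params("wrist"),s["eef_pos"]); go(612.9,-20.9,160,70.7)
E
```

```text
edges [(114.7, array([ 508.3, -292.9], dtype=float32)), (113.9, array([ 529.2, -284.5], dtype=float32)), (115.9, array([ 516.2, -281.2], dtype=float32))] width 22.612587
mid-line offset from tcp 0.0458000911554608 end edge dist from tcp 26.477481664954443
at [ 526.6 -305.6  188.7] [-1.7992e+02 -1.2000e-01  1.1310e+02] t 4.4 | shift [22.79 19.11  2.89] roll 8.48
```

```bash
python3 -c "
from h import *
go(588,-92,190,69)"
```

```text
at [ 526.6 -305.6  188.7] [-1.7992e+02 -1.2000e-01  1.1310e+02] t 4.4 | shift [17.24 14.03 -0.12] roll 8.82
```

```bash
python3 -m creep '[[-1,[4,3.3,0],2],[-1,[7,5.7,0],4],[-1,[10,8,0],5.5],[-1,[14,11.4,0],7],[-1,[17.2,14,0],8.8],[-1,[17.2,14,0],8.8],[-1,[17.2,14,0],8.8],[-1,[17.2,14,0],8.8],[-1,[17.2,14,0],8.8],[-1,[17.2,14,0],8.8]]'
python3 - <<'E'
from h import *
go(612.9,-20.9,110,69)
p=manip.camera_params("wrist"); np.save("w3.npy",np.r_[p["origin"],p["attitude"]]); cv2.imwrite("pics/w3.png",cv2.cvtColor(manip.camera("wrist"),cv2.COLOR_RGB2BGR))
E
```

```text
clock: 5.4
eef_pos: [588.1, -93.6, 190.1]
eef_rot: [-3.141, 0.0, 1.206]
wrist_force: [0.0, -0.6, 0.1]
finger_gap: 22.2
finger_force: 12.0
at [588.1 -93.6 190.1] [-1.7998e+02  1.0000e-02  6.9070e+01] t 5.4 | shift [ 7.67 -0.27  8.01] roll 0.01
```

View pics/w3.png

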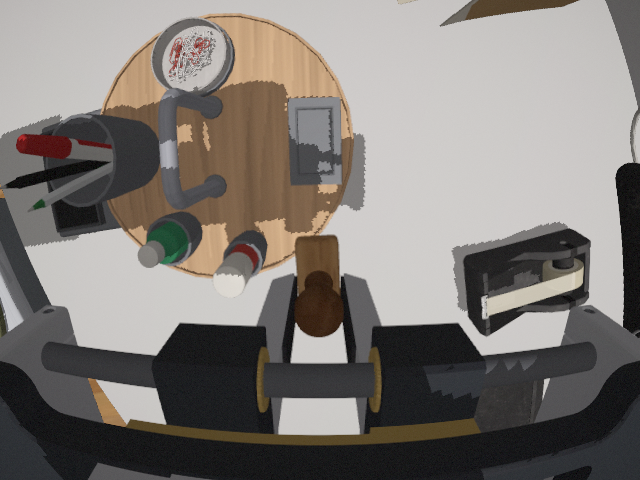

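The wrist view shows the pocket block at (315,141) with its recess spanning about (296–333, 107–175). The arch is at (190,148), the cup to the left, the bottle and glue stick at (170,245) and (235,270), and the held stamp at (318,312).

Run:
```python
from h import *
im=cv2.imread("pics/w3.png"); p=manip.camera_params("wrist"); q=np.load("w3.npy"); p["origin"],p["attitude"]=q[:3],q[3:]
hsv=cv2.cvtColor(im,cv2.COLOR_BGR2HSV); S=hsv[...,1].astype(int); V=hsv[...,2]
m=np.zeros(S.shape,bool); m[85:195,275:346]=1
g=cv2.morphologyEx((m&(S<55)).astype(np.uint8),cv2.MORPH_OPEN,np.ones((5,5)))
c=cont(g)[0]; print(cv2.boundingRect(c),rect(p,c,50,True))
# block outer top edges, line fits on z=50
def fit(P): 
    v=cv2.fitLine(np.array(P,np.float32),cv2.DIST_HUBER,0,.01,.01).ravel(); return round(float(np.degrees(np.arctan2(v[1],v[0]))%180),1),v[2:].round(1)
cs=c.reshape(-1,2)
for nm,P in (("L",[(g[r].argmax()-.5,r) for r in range(105,178)]),("R",[(640-g[r][::-1].argmax()-.5,r) for r in range(105,175)]),("T",[(k,g[:,k].argmax()-.5) for k in range(295,334)]),("B",[(k,480-g[::-1,k].argmax()-.5) for k in range(295,334)])):
    print(nm,np.mean(P,0).round(1),fit([onz(p,*x,50,True)[:2] for x in P]))
# deck ellipse
w=np.zeros(S.shape,bool); w[0:290,90:360]=1
h=cv2.convexHull(cont(w&(S>70)&(hsv[...,0]<25))[0]).reshape(-1,2); h=h[(h[:,0]>200)&(h[:,1]<235)]
P=np.array([onz(p,*x,25,True)[:2] for x in h]); A=np.c_[2*P,np.ones(len(P))]; s=np.linalg.lstsq(A,(P**2).sum(1),rcond=None)[0]; print("deck c",s[:2],"r",np.sqrt(s[2]+s[:2]@s[:2]),len(P))
k=im[85:200,275:360]; cv2.imwrite("pics/c3.png",cv2.resize(k,(444,600),interpolation=cv2.INTER_NEAREST))
```

```text
(288, 97, 54, 88) (array([613., -20.], dtype=float32), array([42.7, 72.3], dtype=float32), 70.6)
L [288.5 141. ] (70.6, array([593. , -12.3], dtype=float32))
R [341.  139.5] (70.5, array([633.5, -26. ], dtype=float32))
T [314.  97.] (161.1, array([625.4,  14.1], dtype=float32))
B [314.  184.1] (161.0, array([598.2, -52.5], dtype=float32))
deck c [524.90161195  10.9400091 ] r 126.68566318982762 19
```

View pics/c3.png

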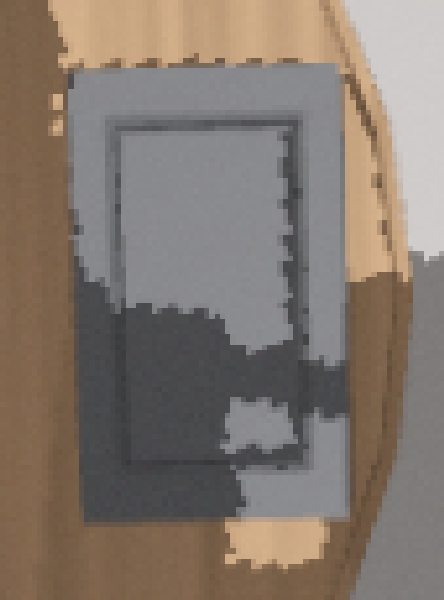

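```bash
python3 -m creep '[[-1,[4,-0.15,0],0],[-1,[7.65,-0.3,0],0],[-1,[7.65,-0.3,3],0],[-1,[7.65,-0.3,6],0],[-1,[7.65,-0.3,8.5],0],[-1,[7.65,-0.3,9.3],0],[-1,[7.65,-0.3,9.3],0],[-1,[7.65,-0.3,9.3],0],[-1,[7.65,-0.3,9.3],0],[-1,[7.65,-0.3,9.3],0]]'
python3 - <<'E'
from h import *
from inhand import inhand
go(612.6,-21,79.4,69)
s=manip.read_state()
p=manip.camera_params("wrist"); np.save("w4.npy",np.r_[p["origin"],p["attitude"]]); im=cv2.cvtColor(manip.camera("wrist"),cv2.COLOR_RGB2BGR); cv2.imwrite("pics/w4.png",im)
cv2.imwrite("pics/c4.png",cv2.resize(im[180:350,240:400],(560,595),interpolation=cv2.INTER_NEAREST))
inhand(im,p,s["eef_pos"])
E
```

```text
clock: 6.45
eef_pos: [613.2, -20.3, 98.5]
eef_rot: [3.14, -0.0, 1.206]
wrist_force: [1.1, -0.0, -0.7]
finger_gap: 22.3
finger_force: 12.0
at [613.2 -20.3  98.5] [ 1.799e+02 -3.000e-02  6.910e+01] t 6.45 | shift [-0.09 -0.04  1.91] roll 0.02
edges [(67.4, array([600. ,   4.1], dtype=float32)), (70.7, array([638.4, -10.6], dtype=float32)), (71.9, array([623.5,   5. ], dtype=float32))] width 41.072548
mid-line offset from tcp 1.0270535271038623 end edge dist from tcp 27.254004652267557
```

View pics/c4.png

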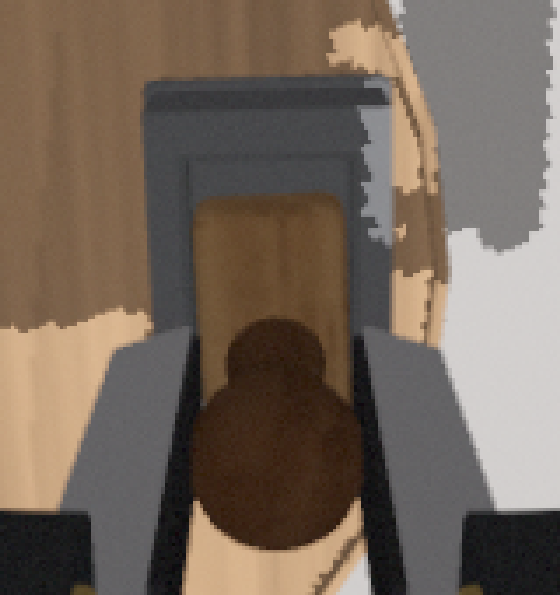

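The crop shows the stamp block, crop columns 195–347 at row 210, hanging over the recess, columns 188–355 at row 160. It looks centred and square. I'll check the numbers.

Run:
```python
from h import *
p=manip.camera_params("wrist"); q=np.load("w4.npy"); p["origin"],p["attitude"]=q[:3],q[3:]
s=manip.read_state(); t=s["eef_pos"]; M=R.from_euler("xyz",s["eef_rot"])
f=lambda u,v,z:(M.inv().apply(onz(p,240+u/3.5,180+v/3.5,z,True)-t)[:2]).round(1)
print("recess TL,TR (tool x,y)",f(188,158,50),f(355,156,50)," outer L/R",f(148,250,50),f(390,250,50),"outer top",f(148,84,50),f(388,82,50), f(148,107,50))
for v in (230,310): print("stamp L,R",f(195+(v-230)*.045,v,72),f(347+(v-230)*.03,v,72))
print("stamp end bottom edge z58 / top edge z72",f(270,194,58),f(270,213,72),f(270,194,72))
```

```text
recess TL,TR (tool x,y) [ 27.7 -14.5] [28.  13.7]  outer L/R [ 11.5 -21.7] [11.4 20. ] outer top [ 40.4 -21. ] [40.7 19. ] [ 36.4 -21.1]
stamp L,R [ 21.3 -12.1] [21.2 11.2]
stamp L,R [  8.3 -11.8] [ 8.2 11.8]
stamp end bottom edge z58 / top edge z72 [23.4 -0.6] [23.9 -0.6] [26.9 -0.6]
```

```bash
python3 -m creep '[[-1,[0,-0.03,0.3],0],[-1,[0,-0.03,0.7],0],[-1,[0,-0.03,1.1],0],[-1,[0,-0.03,1.4],0],[-1,[0,-0.03,1.7],0],[-1,[0,-0.03,1.9],0],[-1,[0,-0.03,1.95],0],[-1,[0,-0.03,1.95],0],[-1,[0,-0.03,1.95],0]]'; python3 -c "
from h import *
go(612.9,-20.9,79.4,69)"
```

```text
clock: 7.4
eef_pos: [613.1, -20.0, 79.2]
eef_rot: [3.14, -0.001, 1.206]
wrist_force: [-3.4, 1.7, 11.3]
finger_gap: 22.3
finger_force: 12.0
at [613.1 -20.   79.2] [ 1.799e+02 -4.000e-02  6.910e+01] t 7.4 | shift [-0.09  0.02 -0.02] roll 0.02
```

```bash
python3 -m creep '[[-0.4,[0,0,0],0],[-0.3,[0,0,0],0],[-0.2,[0,0,0],0],[0,[0,0,0],0],[0,[0,0,0],0],[0,[0,0,-3],0],[0,[0,0,-6],0],[0,[0,0,-10],0],[0,[0,0,-13],0],[0,[0,0,-13],0],[0,[0,0,-13],0],[0,[0,0,-13],0]]'
python3 - <<'E'
from h import *
go(526.2,10.4,127,70.6)
p=manip.camera_params("wrist"); np.save("w5.npy",np.r_[p["origin"],p["attitude"]]); cv2.imwrite("pics/w5.png",cv2.cvtColor(manip.camera("wrist"),cv2.COLOR_RGB2BGR))
E
```

```text
clock: 8.6
eef_pos: [612.0, -20.0, 206.3]
eef_rot: [-3.139, 0.001, 1.206]
wrist_force: [0.3, -0.4, -0.4]
finger_gap: 47.2
finger_force: 0.0
at [612.  -20.  206.3] [-1.7987e+02  3.0000e-02  6.9100e+01] t 8.6 | shift [-0.21 -9.08  7.95] roll -0.3
```

View pics/w5.png

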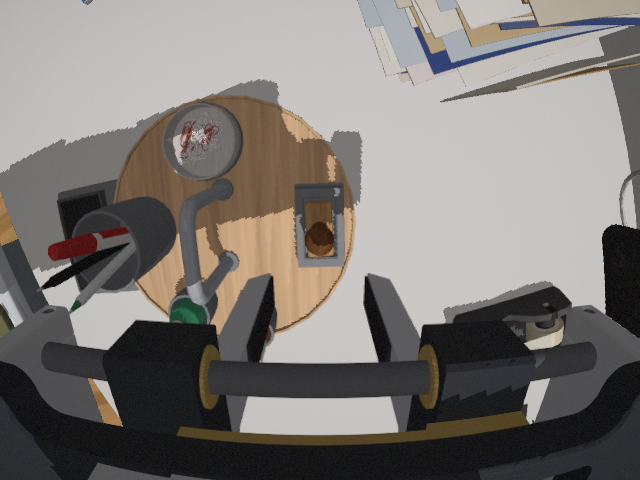

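The stamp sits in its pocket at (320,232), with the grey rim visible all round. Next I'll check the pocket's angle again and find the ink pad direction from the first top picture.

Run:
```python
from h import *
def fit(P): 
    v=cv2.fitLine(np.array(P,np.float32),cv2.DIST_HUBER,0,.01,.01).ravel(); return round(float(np.degrees(np.arctan2(v[1],v[0]))%180),1),v[2:].round(1)
im=cv2.imread("pics/w5.png"); p=manip.camera_params("wrist"); q=np.load("w5.npy"); p["origin"],p["attitude"]=q[:3],q[3:]
hsv=cv2.cvtColor(im,cv2.COLOR_BGR2HSV); S=hsv[...,1].astype(int)
m=np.zeros(S.shape,bool); m[178:275,285:352]=1
g=cv2.morphologyEx((m&(S<60)).astype(np.uint8),cv2.MORPH_CLOSE,np.ones((3,3))); c=max(cont(g),key=lambda c:cv2.contourArea(cv2.convexHull(c))); print("block",cv2.boundingRect(c),rect(p,c,50,True))
m=np.zeros(S.shape,bool); m[190:262,303:338]=1
c=cont(m&(S>70))[0]; print("stamp",cv2.boundingRect(c),rect(p,c,53,True))
# ink pad in top0
im=cv2.imread("pics/top0.png"); p=manip.camera_params("top"); V=cv2.cvtColor(im,cv2.COLOR_BGR2GRAY).astype(int)
print(V[345,270:350]); print(V[335:372,308])
k=im[300:375,265:355]; cv2.imwrite("pics/c5.png",cv2.resize(k,(720,600),interpolation=cv2.INTER_NEAREST))
```

```text
block (294, 183, 51, 85) (array([613.6, -17.5], dtype=float32), array([43. , 76.6], dtype=float32), 70.7)
stamp (305, 200, 29, 57) (array([612.4, -19. ], dtype=float32), array([25. , 50.8], dtype=float32), 69.7)
[131 129 129 134 127 131 133 140  69  58  83  47  53  30  24  30  28  24
   9  29  33  29  22  34  25  27  31  22  31  23  19  31  33  33  29  31
  24  18   8  17  31  31  24  31   8  23  27  34  35  28  14  25  23  12
  21  27  27  26  34  27  28  35  19  22  54  85  83  65 103 136 132 130
 131 127 131 132 131 129 131 128]
[ 29  25  33  26  11  27  21  31  21  25   8  32  27  22  28  24  25  35
  29  28  27  28  34  47  49  86  69 115 135 131 129 128 134 129 130 131
 130]
```

View pics/c5.png

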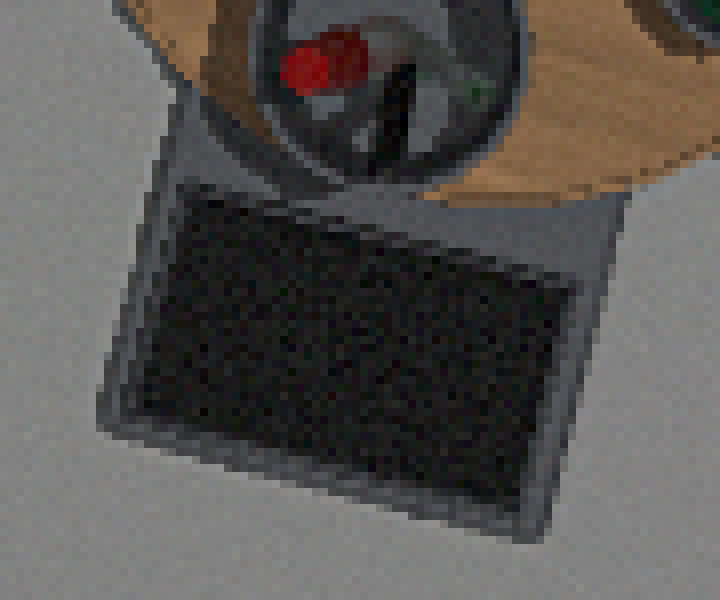

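The crop shows the black pad with corners near (180,190), (575,285), (520,510) and (135,410). I'll fit that rectangle.

Run:
```python
from h import *
im=cv2.imread("pics/top0.png"); p=manip.camera_params("top"); V=cv2.GaussianBlur(cv2.cvtColor(im,cv2.COLOR_BGR2GRAY),(3,3),0)
m=np.zeros(V.shape,np.uint8); cv2.fillPoly(m,[(np.array([[170,200],[330,215],[420,225],[600,275],[530,530],[115,425]])/8+[265,300]).astype(int)],1)
g=cv2.morphologyEx(((V<45)&(m>0)).astype(np.uint8),cv2.MORPH_OPEN,np.ones((3,3)))
c=cont(g)[0]; r=rect(p,c,24); print(r)
ax=np.array([526.2,10.4]); d=r[0]-ax; print("dist",np.hypot(*d),"dir",np.degrees(np.arctan2(d[1],d[0])))
C=lambda u,v:onz(p,265+u/8,300+v/8,24)[:2]
o=[C(180,188),C(578,283),C(522,512),C(133,412)]; mid=np.mean(o,0); d=mid-ax
print(mid,"dir",np.degrees(np.arctan2(d[1],d[0])),np.hypot(*d),[round(float(np.degrees(np.arctan2(*(o[b]-o[a])[::-1]))),1) for a,b in ((0,1),(3,2),(0,3),(1,2))])
go(526.2,10.4,127,70.6)
```

```text
(array([361.8,  51.7], dtype=float32), array([ 62.7, 107.8], dtype=float32), 75.9)
dist 169.50827141083954 dir 165.89817336455118
[360.96490765  49.64571473] dir 166.6390002537235 169.83186352597923 [-103.1, -104.0, 168.4, 166.0]
at [612.  -20.1 206.2] [-1.7986e+02  4.0000e-02  6.9100e+01] t 8.65 | shift [-0.21 -9.09  7.94] roll -0.3
```

```bash
python3 -m creep '[[0,[-0.1,-4,0],-0.3],[0,[-0.2,-8,0],-0.3],[0,[-0.2,-9.1,0],-0.3],[0,[-0.2,-9.1,0],-0.3],[0,[-0.2,-9.1,0],-0.3],[0,[-0.2,-9.1,3],-0.3],[0,[-0.2,-9.1,6],-0.3],[0,[-0.2,-9.1,8.1],-0.3],[0,[-0.2,-9.1,8.1],-0.3],[0,[-0.2,-9.1,8.1],-0.3],[0,[-0.2,-9.1,8.1],-0.3]]'; python3 -m creep '[[-0.3,[0,0,0],0],[-0.45,[0,0,0],0],[-0.6,[0,0,0],0],[-0.7,[0,0,0],0],[-1,[0,0,0],0],[-1,[0,0,0],0],[-1,[0,0,0],0],[-1,[0,0,0],0]]' 8; python3 -c "
from h import *
go(526.2,10.4,125,70.6); print(manip.read_state()['moment'])"
```

```text
clock: 9.75
eef_pos: [527.7, 10.3, 128.0]
eef_rot: [3.14, -0.001, 1.232]
wrist_force: [-0.1, -0.1, 1.7]
finger_gap: 46.8
finger_force: 0.0
clock: 10.55
eef_pos: [526.0, 10.8, 126.8]
eef_rot: [-3.139, 0.0, 1.232]
wrist_force: [-8.1, 1.8, 4.9]
finger_gap: 11.7
finger_force: 8.0
at [526.   10.8 126.8] [-1.7987e+02  1.0000e-02  7.0600e+01] t 10.55 | shift [-0.03  0.04  0.18] roll 0.0
[0.32780054 1.50769461 0.00700399]
```

```bash
python3 -m creep '[[-1,[0,-0.08,0],-0.3],[-1,[0,-0.08,0],-1],[-1,[0,-0.08,0],-2],[-1,[0,-0.08,0],-3],[-1,[0,-0.08,0],-4],[-1,[0,-0.08,0],-5],[-1,[0,-0.08,0],-6],[-1,[0,-0.08,0],-7],[-1,[0,-0.08,0],-8],[-1,[0,-0.08,0],-9],[-1,[0,-0.08,0],-9.7],[-1,[0,-0.08,0],-10]]'; python3 -c "
from h import *
go(526.2,10.4,125,175.6); print(manip.read_state()['moment'])"
```

```text
clock: 11.75
eef_pos: [525.3, 10.8, 126.8]
eef_rot: [-3.14, -0.001, 2.108]
wrist_force: [-6.9, -0.3, 4.9]
finger_gap: 11.7
finger_force: 8.0
at [525.3  10.8 126.8] [-1.7991e+02 -5.0000e-02  1.2078e+02] t 11.75 | shift [-0.08  0.06  0.18] roll -10.96
[-0.10131349  1.43141232 -0.01106936]
```

```bash
python3 -m creep '[[-1,[0.04,-0.07,0],-0.4],[-1,[0.04,-0.07,0],-1],[-1,[0.04,-0.07,0],-2],[-1,[0.04,-0.07,0],-3],[-1,[0.04,-0.07,0],-4],[-1,[0.04,-0.07,0],-5],[-1,[0.04,-0.07,0],-6],[-1,[0.04,-0.07,0],-7],[-1,[0.04,-0.07,0],-8],[-1,[0.04,-0.07,0],-9],[-1,[0.04,-0.07,0],-10],[-1,[0.04,-0.07,0],-11]]'; python3 -m creep '[[-1,[0,0,0],0],[-1,[0,0,0],0],[-1,[0,0,0],0]]'; python3 -c "
from h import *
go(525,10.6,210,175.6); print(manip.read_state()['moment'])"
```

```text
clock: 12.95
eef_pos: [524.9, 10.2, 126.9]
eef_rot: [-3.141, -0.001, 3.069]
wrist_force: [-3.6, -4.1, 2.7]
finger_gap: 11.1
finger_force: 8.0
clock: 13.25
eef_pos: [525.0, 10.2, 126.9]
eef_rot: [-3.141, -0.0, 3.065]
wrist_force: [-2.9, -4.6, 2.5]
finger_gap: 11.5
finger_force: 8.0
at [525.   10.2 126.9] [-1.7994e+02 -3.0000e-02  1.7563e+02] t 13.25 | shift [ 0.01  0.03 -8.31] roll 0.01
[-0.80447289  0.57089093  0.01934062]
```

```bash
python3 -m creep '[[-0.6,[0,-0.04,0],0],[-0.45,[0,-0.04,0],0],[-0.2,[0,-0.04,0],0],[0,[0,-0.04,0],0],[0,[0,-0.04,0],0],[0,[0,-0.04,-3],0],[0,[0,-0.04,-6],0],[0,[0,-0.04,-8.5],0],[0,[0,-0.04,-8.5],0.5],[0,[0,-0.04,-8.5],1.7],[0,[0,-0.04,-8.5],3.4],[0,[0,-0.04,-8.5],5]]'; python3 -m creep '[[0,[0,0,0],1.7],[0,[0,0,0],3.4],[0,[0,0,0],5.1],[0,[0,0,0],6.8],[0,[0,0,0],8.5],[0,[0,0,0],10.2],[0,[0,0,0],11.9],[0,[0,0,0],13.6],[0,[0,0,0],15],[0,[0,0,0],15],[0,[0,0,0],15],[0,[0,0,0],15]]'; python3 -c "
from h import *
go(525,10.4,212,-4.4)"
```

```text
clock: 14.45
eef_pos: [525.2, 10.4, 211.8]
eef_rot: [-3.142, 0.0, 2.623]
wrist_force: [-0.4, -0.1, -0.6]
finger_gap: 47.1
finger_force: 0.0
clock: 15.65
eef_pos: [525.2, 10.4, 211.8]
eef_rot: [3.142, 0.0, 1.322]
wrist_force: [-0.2, 0.2, 0.5]
finger_gap: 46.9
finger_force: 0.0
at [525.2  10.4 211.8] [180.     0.    75.77] t 15.65 | shift [-0.   -0.02 -0.02] roll 16.03
```

```bash
python3 -m creep '[[0,[0,0,0],1.7],[0,[0,0,0],3.4],[0,[0,0,0],5.1],[0,[0,0,0],6.8],[0,[0,0,0],8.5],[0,[0,0,0],10.2],[0,[0,0,0],11.9],[0,[0,0,0],13.6],[0,[0,0,0],15],[0,[0,0,0],15],[0,[0,0,0],15],[0,[0,0,0],15]]'
python3 - <<'E'
from h import *
go(525,10.4,125.5,-4.4)
im=manip.camera("top"); cv2.imwrite("pics/top2.png",cv2.cvtColor(im,cv2.COLOR_RGB2BGR)[180:380,230:430])
p=manip.camera_params("wrist"); np.save("w6.npy",np.r_[p["origin"],p["attitude"]]); im=cv2.cvtColor(manip.camera("wrist"),cv2.COLOR_RGB2BGR); cv2.imwrite("pics/w6.png",im)
E
```

```text
clock: 16.85
eef_pos: [525.2, 10.4, 211.8]
eef_rot: [3.142, 0.0, 0.014]
wrist_force: [-0.4, -0.5, 0.2]
finger_gap: 46.9
finger_force: 0.0
at [525.2  10.4 211.8] [180.    0.    0.8] t 16.85 | shift [-0.02 -0.    8.63] roll 1.04
```

View pics/w6.png

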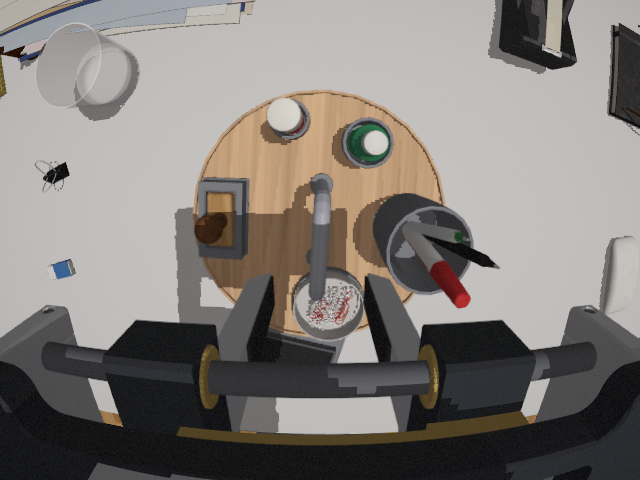

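The wrist view shows the stamp in its pocket at (222,218), now on the left, with the arch between the fingers at (320,230). Eraser, clip and glass are untouched.

Run:
```python
from h import *
im=cv2.imread("pics/w6.png"); p=manip.camera_params("wrist"); q=np.load("w6.npy"); p["origin"],p["attitude"]=q[:3],q[3:]
S=cv2.cvtColor(im,cv2.COLOR_BGR2HSV)[...,1].astype(int)
def fit(P): 
    v=cv2.fitLine(np.array(P,np.float32),cv2.DIST_HUBER,0,.01,.01).ravel(); return round(float((np.degrees(np.arctan2(v[1],v[0]))+90)%180-90),1),v[2:].round(1)
r=np.arange(188,250)
R_=[(230+np.where(S[k,230:262]<60)[0].max()+.5,k) for k in r]; print("right edge",np.mean(R_,0),fit([onz(p,*x,50,True)[:2] for x in R_]))
m=np.zeros(S.shape,bool); m[170:270,196:262]=1; g=(m&(S<60)); c=max(cont(g),key=lambda c:cv2.contourArea(cv2.convexHull(c))); print(cv2.boundingRect(c),rect(p,c,50,True))
c=cont(m&(S>70)&(np.arange(640)[None]>203)&(np.arange(640)[None]<240))[0]; print("stamp",cv2.boundingRect(c),rect(p,c,53,True))
```

```text
right edge [247.80645161 218.5       ] (-2.8, array([530.9,  75.6], dtype=float32))
(196, 170, 53, 100) (array([528.7, 101. ], dtype=float32), array([50.6, 95.4], dtype=float32), 176.4)
stamp (204, 192, 31, 55) (array([532.5, 102.3], dtype=float32), array([29.1, 50.7], dtype=float32), 177.3)
```

```bash
python3 -m creep '[[0,[0,0,0],1],[0,[0,0,0],1],[0,[0,0,3],1],[0,[0,0,6],1],[0,[0,0,8.5],1],[0,[0,0,8.5],1],[0,[0,0,8.5],1],[-0.45,[0,0,8.5],1],[-0.6,[0,0,8.5],1],[-0.7,[0,0,8.5],1],[-1,[0,0,8.5],1],[-1,[0,0,8.5],1]]' 8; python3 -m creep '[[-1,[0,0,0],0],[-1,[0,0,0],0],[-1,[0,0,0],-0.4],[-1,[0,0,0],-1],[-1,[0,0,0],-2],[-1,[0,0,0],-3],[-1,[0,0,0],-4],[-1,[0,0,0],-5],[-1,[0,0,0],-6],[-1,[0,0,0],-7],[-1,[0,0,0],-8]]'; python3 -c "
from h import *
go(525,10.4,125.5,76); print(manip.read_state()['moment'])"
```

```text
clock: 18.15
eef_pos: [525.3, 10.2, 127.1]
eef_rot: [3.141, -0.0, -0.077]
wrist_force: [0.1, -3.0, 2.2]
finger_gap: 11.6
finger_force: 8.0
clock: 19.25
eef_pos: [525.3, 9.9, 127.1]
eef_rot: [3.141, 0.0, 0.625]
wrist_force: [-0.5, -5.3, 3.4]
finger_gap: 11.7
finger_force: 8.0
at [525.3   9.9 127.1] [179.95   0.    35.8 ] t 19.25 | shift [ 0.   -0.06  0.16] roll -8.04
[-0.87465153  0.30902445  0.00793297]
```

```bash
python3 -m creep '[[-1,[0,0.03,0],-0.4],[-1,[0,0.03,0],-1],[-1,[0,0.03,0],-2],[-1,[0,0.03,0],-3],[-1,[0,0.03,0],-4],[-1,[0,0.03,0],-5],[-1,[0,0.03,0],-6],[-1,[0,0.03,0],-7],[-1,[0,0.03,0],-7.6],[-1,[0,0.03,0],-8],[-1,[0,0.03,0],-8],[-1,[0,0.03,0],-8]]' 15
python3 - <<'E'
from h import *
go(525,10.4,125.5,76); s=manip.read_state(); print(s['moment'],s["qd"].round(3))
im=cv2.cvtColor(manip.camera("top"),cv2.COLOR_RGB2BGR)[190:380,230:430]
im2=cv2.cvtColor(manip.camera("scene"),cv2.COLOR_RGB2BGR); cv2.imwrite("pics/scene9.png",im2)
w=cv2.cvtColor(manip.camera("wrist"),cv2.COLOR_RGB2BGR); cv2.imwrite("pics/w9.png",w)
p=manip.camera_params("wrist"); np.save("w9.npy",np.r_[p["origin"],p["attitude"]])
cv2.imwrite("pics/end.png",np.vstack([np.hstack([cv2.resize(im,(400,300)),cv2.resize(w,(400,300))]),np.hstack([cv2.resize(im2,(400,300)),cv2.resize(im2[180:380,230:450],(400,300))])]))
E
```

```text
clock: 20.45
eef_pos: [525.6, 9.8, 127.1]
eef_rot: [3.141, 0.0, 1.318]
wrist_force: [0.3, -5.7, 4.1]
finger_gap: 11.6
finger_force: 15.0
at [525.6   9.8 127.1] [1.7996e+02 2.0000e-02 7.5530e+01] t 20.45 | shift [ 0.04 -0.07  0.16] roll -0.09
[-0.98526275  0.08062816  0.01533567] [-0.     0.     0.001 -0.001  0.001  0.005]
```

View pics/end.png

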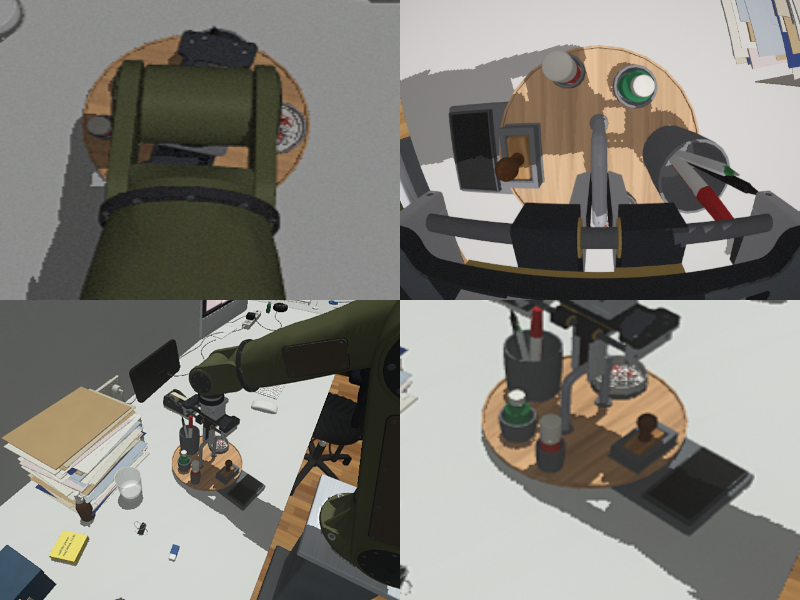

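The stamp sits in its pocket in front, directly behind the ink pad, with the gripper on the arch and the bystanders untouched. In the wrist panel the pad is at (472,148) and the pocket at (521,155). One last numeric check of the alignment.

```bash
python3 - <<'E'
from h import *
im=cv2.imread("pics/w9.png"); p=manip.camera_params("wrist"); q=np.load("w9.npy"); p["origin"],p["attitude"]=q[:3],q[3:]
hsv=cv2.cvtColor(im,cv2.COLOR_BGR2HSV); S=hsv[...,1].astype(int); V=hsv[...,2]; ax=np.array([525.1,10.2])
def rep(n,r): d=r[0]-ax; print(n,r,"dist",round(float(np.hypot(*d)),1),"dir",round(float(np.degrees(np.arctan2(d[1],d[0]))),1))
m=np.zeros(S.shape,bool); m[165:315,70:165]=1
c=cont(cv2.morphologyEx((m&(V<38)).astype(np.uint8),cv2.MORPH_OPEN,np.ones((3,3))))[0]; rep("pad",rect(p,c,24,True))
m=np.zeros(S.shape,bool); m[205:295,165:216]=1
c=cont(m&(S>75)&(V>40))[0]; print(cv2.boundingRect(c)); rep("stamp",rect(p,c,53,True))
E
python3 -m creep '[[-1,[0,0,0],0],[-1,[0,0,0],0],[-1,[0,0,0],0]]'
```

```text
pad (array([367.3,  72.1], dtype=float32), array([58.3, 65. ], dtype=float32), 76.0) dist 169.5 dir 158.6
(165, 217, 46, 73)
stamp (array([433.9,  34.7], dtype=float32), array([36.7, 53.9], dtype=float32), 75.5) dist 94.4 dir 165.0
clock: 20.9
eef_pos: [525.6, 9.8, 127.0]
eef_rot: [3.141, 0.0, 1.318]
wrist_force: [-1.0, -6.1, 3.6]
finger_gap: 11.8
finger_force: 15.0
```

```bash
python3 -c "
from cell import manip
print(manip.sign_off())"
```

```text
the job is handed in; nothing more can be done
None
```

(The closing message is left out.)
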